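Stack the notched tray on the keyed parts box

ROBOT

A 7-joint arm with a two-finger parallel gripper is mounted at the origin on a cart in front of the work surface, level with it; the furniture and walls round the work are solid. World frame = base frame: x ahead of the robot, y to its left, z up, the work surface at z = 0. Lengths are in mm, angles in rad, forces in N, time in s.
With the tool pointing down it reaches from about 400 to 875 mm from the base axis. Payload 4.4 kg.
Tool frame: the origin (TCP) lies at the very end of the fingers, on their centre line; the grasp point (between the pads) lies 19 mm behind it; x points along the fingers, y is the direction in which the jaws open and shut, and the axes are right-handed (so a half turn about x gives the same grasp; the last joint's range is limited). The gripper opens to 85 mm and grips with 20 to 120 N. Pads are 22 mm wide; open, the fingers measure 114 mm over their backs; the gripper's body (76 mm by 85 mm) begins 54 mm behind the grasp point. The pads swing forward as they close: fully open they stand 13 mm farther back than shut.
Start: joints at [-1.312, 0.628, 0.038, 1.517, -0.027, 0.996, -0.02], TCP at [207.404, 616.037, 231.313] pointing down, gripper open.
Joint ranges: [-3.06, 3.06], [-0.37, 2.12], [-1.25, 1.32], [0.18, 2.47], [-1.1, 4.24], [0.23, 1.98], [-2.94, 2.94]. Speed limits (rad/s): [2.57, 2.57, 3.14, 3.14, 3.14, 3.14, 3.14].

INTERFACE

Orientations are given as [roll, pitch, yaw] about the fixed x, y, z axes, in that order (R = Rz(yaw) Ry(pitch) Rx(roll)).
In Python, from cell import readout, cams, order gives the robot as it stands. The module is installed in compiled form; this text tells all that it offers.
- The arm moves only by the shell command python3 -m creep 'ROWS'. ROWS is JSON, a list of rows, each a list of 3 entries, a list of its own where there are three numbers: the shift along the tool's x, y, z in units of 10 cm (1.0 is 10 cm), then the turn about the tool's x in units of pi/4 rad (1.0 is pi/4 rad), then the closure, from 0 (fully open) to 1 (shut). In form: [[[x, y, z], spin, gripper], ...]. A call has 1 to 20 rows; each row is the pose to reach, as a shift and turn from the pose commanded when the call began, along the tool's axes at that moment; what a row does not reach only later rows make up. A row lasts 1/10 s, in which the tool goes at most 50 mm and 8.59 degrees, less where a joint would pass 70% of its speed; a pose out of reach is approached as far as the arm can. A call with a number of a shift or a turn outside -1 to 1 is refused whole. A call with a gripper value outside its range is refused whole. The fingers move at their own pace and stop on an object; the grip force is fixed at half the most. Time passes only in rows, so rows that repeat a pose let the fingers close. It gives the time, the measured TCP pose, the force and the opening at its end, in the units of the state.
- readout.read_state(): the state, without advancing time (a new reading comes with each control period).
- cams.get_image(name): name is "scene" or "side" or "wrist"; returns the picture (480x640x3 uint8, blue, green, red); there is no depth.
- cams.get_calibration(name): a dict with "fx", "fy", "cx", "cy" (pixels), "distortion" ([k1, k2, p1, p2, k3] as OpenCV has them; the pictures are not rectified), "R" (3x3) and "t" (3): a world point X has camera coordinates R X + t. Camera axes: x right, y down, z forward; pixel columns grow to the right and rows downward; lengths in mm; the calibration is good to about 2 mm. A picture is of the moment at which its call begins: read the wrist's pose just before it. get_calibration takes no time and is no camera call; for the wrist camera it gives the pose at the moment of the call.
- order.finish_job(): hands the job in, once; it reports no verdict.
The state is a dict: "clock": time; "qpos": joint angles; "qd": joint speeds; "tau": joint torques, N m; "eef_pos": TCP position; "tool_rot": TCP orientation; "force": force on the tool from outside, world axes, zero at the start; "torque": the same for the moment, N m; "width": finger opening in mm.
Only numpy, scipy, OpenCV 4.12 (cv2) and the standard library are available. Lean on these libraries where they do the work, as an engineer would, in place of code of your own. Each camera call takes 0.05 s, during which the arm holds its last target.

TASK

Close up the plywood parts box: of the two plywood trays with an upright grip, take the one that has a notch cut into one end, turn it so that the notch goes over the key standing up on the box's end, and lower it (do not drop it) until it sits flat and square on the box's rim. Let go of it, and leave the other tray, the one without a notch, where it stands.

Things in the scene. Friction and masses are not known exactly. Their poses are not given: they have to be found in the camera images.
- notched_tray_grip (a point): Loose open plywood tray, 130 x 94 mm, walls 30 mm high, 0.35 kg, with a notch in one short end; a darker upright wooden grip stands in its middle, 64 mm long (along x) and 14 mm thick (along y), its top 80 mm above the tray's underside. This point is on the grip's centre line above the tray's centre, 64 mm above the underside, 16 mm below the grip's top: pinch the grip here across its thickness, fingers down. x runs along the tray's length away from the notch, z up.
- tray_notch (a point): The point of the same tray that belongs over the key: level with its underside, 60 mm from the tray's centre along -x of the tray, half-way across its width. The notch is cut through floor and end wall, open to the end and to top and bottom, 40 mm wide (y) and 22 mm deep (x) from the tray's short end. Axes as the tray's.
- box_key (a point): Open plywood parts box screwed to the bench, 130 x 94 mm like the tray, rim 50 mm above the bench. This point is the middle of the foot of its key, level with the rim, 60 mm from the box's centre along -x of the box. The key is a dark wooden tongue 18 mm wide (y), 10 mm thick (x), rising 24 mm above the rim. x runs from the key end along the box's length, z up. With the tray fully seated, tray_notch lies on this point and both have the same axes.
- plain_tray_grip (a point): The other loose tray, same size, material and grip, but both ends are whole, with no notch: to be left alone. Point on its grip, 64 mm above its underside, above its centre; x along its length, z up.

How it is judged (in metres and radians):
At the end, for the whole second after the job is handed in: The notched tray lies at rest on the box's rim with its notch round the key: the notch point within 15 mm of the key in plan and 5 mm in height, the tray's length within 0.19 rad (11 degrees) of the box's, the tray level within 0.06 rad (horizontal distance between tray_notch and box_key below 0.015 m and z of tray_notch in the frame of box_key between -0.005 and 0.005 m and angle between the x axis of tray_notch and the x axis of box_key, either way round below 0.19 rad and angle between tray_notch's own z axis and vertical below 0.06 rad and linear speed of notched_tray below 0.02 m/s); the robot touches nothing.
It fails at once if the tray without a notch is moved more than 30 mm (distance of plain_tray_grip from where it was at the start of the episode above 0.03 m).
It fails at once if the notched tray is dropped: it moves faster than 0.6 m/s (a fall of about 20 mm) while not held by the fingers (contact force between the fingers and notched_tray below 0.3 N and linear speed of notched_tray above 0.6 m/s).
It also fails if it takes over 38 s, if anything falls off the work surface, if the arm or the gripper's body presses on something with over 40 N, if the wrist force passes 120 N, or if a joint passes its speed limit or range.

## Working session

There is one attempt and no reset: what is moved stays moved. The work goes in short steps, Python scripts to look and compute and a shell command to move; the robot and the scene stay as the last step left them, time stands still between calls to the robot, and variables do not carry over. Pictures are saved under pics/ and viewed, and the job is handed in when it is done.

```bash
mkdir -p pics; python3 - <<'E'
from cell import readout, cams
import cv2
s=readout.read_state();print({k:s[k] for k in('clock','eef_pos','tool_rot','width')})
for n in("scene","side","wrist"):
    c=cams.get_calibration(n);print(n,c['fx'],c['distortion'],c['R'],c['t'])
    cv2.imwrite(f"pics/{n}0.png",cams.get_image(n))
E
```

```text
{'clock': 0.0, 'eef_pos': array([207.1891118 , 615.43021757, 230.40631497]), 'tool_rot': array([-1.56253733,  1.56889957, -1.88735087]), 'width': 85.24241102113712}
scene 611.9432407670815 [-0.13411707  0.          0.          0.          0.        ] [[ 0.57037929 -0.82131328 -0.01058121]
 [-0.46207988 -0.310198   -0.8308185 ]
 [ 0.67908     0.47877103 -0.55644285]] [-378.32526801  244.79699039 1025.62872351]
side 433.05939198282937 [-0.04198521  0.          0.          0.          0.        ] [[ 0.99906356 -0.03707508  0.02230333]
 [-0.00225534 -0.5594104  -0.82888776]
 [ 0.0432078   0.82806125 -0.55897016]] [-481.1650082    16.32507753 1003.61660864]
wrist 395.34228547676736 [-0.01902944  0.          0.          0.          0.        ] [[ 0.31970611  0.94751579 -0.00135293]
 [ 0.90095163 -0.30355192  0.31006836]
 [ 0.29338398 -0.10034968 -0.9507133 ]] [-650.55152068  -40.02168377  381.11662511]
```

View pics/scene0.png

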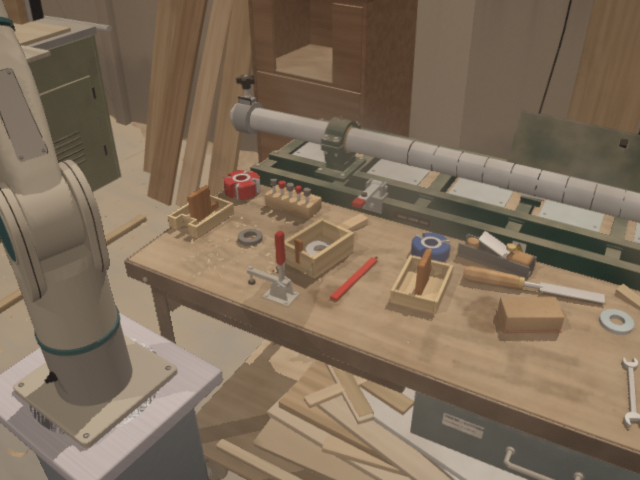

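View pics/side0.png

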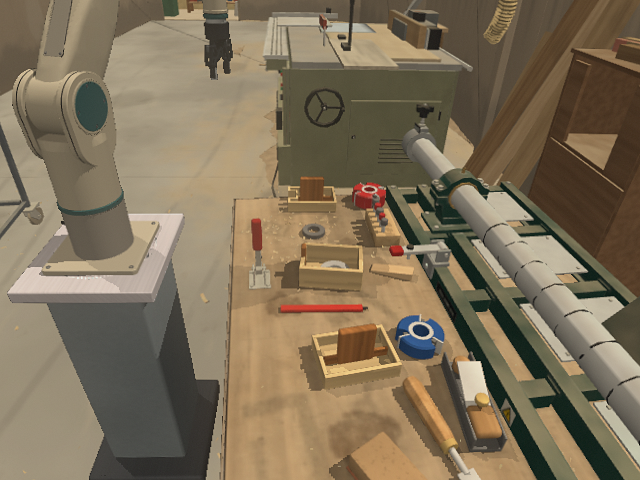

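View pics/wrist0.png

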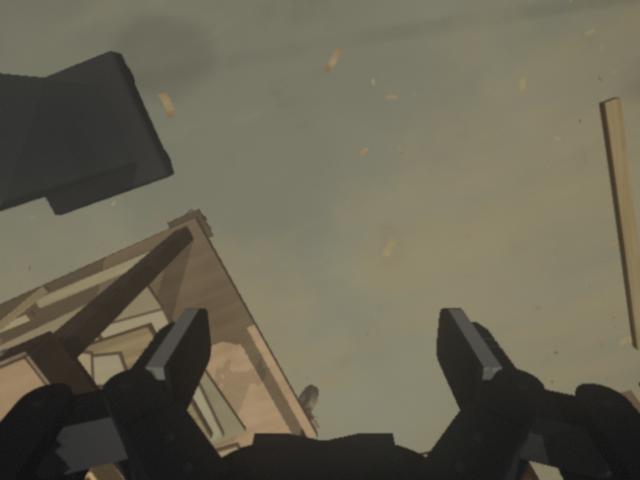

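The scene view shows tray A with its grip at (200,205), box and key at (318,248), and tray B at (422,280). In the side view they are at (312,190), (331,268) and (356,350). I'll zoom in to find the notch.

```bash
python3 - <<'E'
import cv2,numpy as np
a=cv2.imread("pics/scene0.png");b=cv2.imread("pics/side0.png")
def z(i,x,y,w=100,h=75):return cv2.resize(i[y-h//2:y-h//2+h,x-w//2:x-w//2+w],(400,300),interpolation=cv2.INTER_CUBIC)
cv2.imwrite("pics/z0.png",np.vstack([np.hstack([z(a,200,210),z(a,421,280)]),np.hstack([z(b,312,195),z(b,356,350)])]))
cv2.imwrite("pics/z1.png",np.hstack([z(a,318,248),z(b,331,268)]))
E
```

```text
(no output)
```

View pics/z0.png

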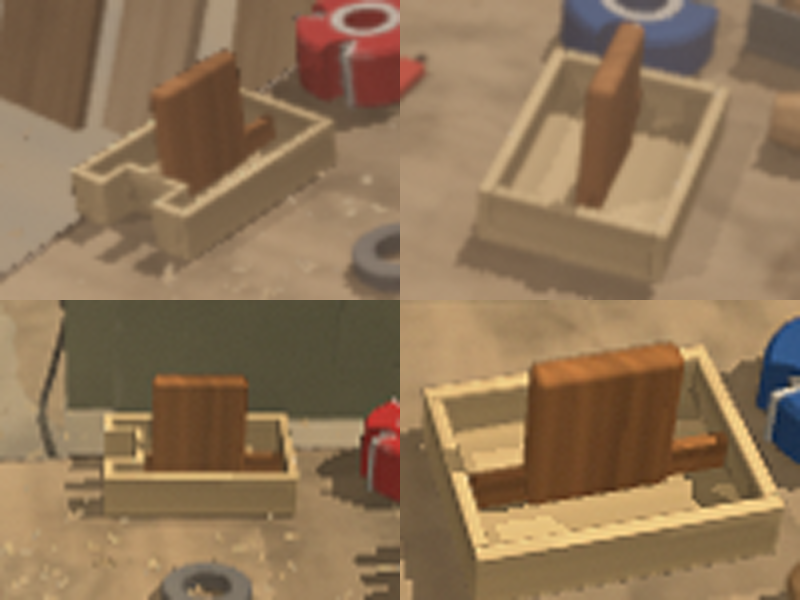

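View pics/z1.png

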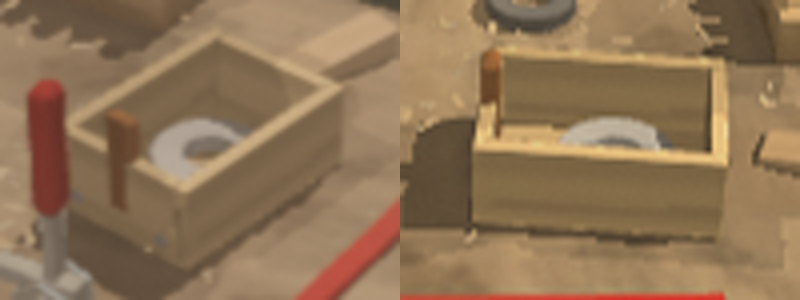

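Tray A, the left one, is notched, with the notch at its robot-side (-x) end. Tray B is plain. Next I'll cast the corner pixels onto known heights.

```bash
cat > h.py <<'E'
from cell import readout, cams
import cv2,numpy as np
def cast(n,uv,z,c=None):
    c=c or cams.get_calibration(n);K=np.array([[c['fx'],0,c['cx']],[0,c['fy'],c['cy']],[0,0,1]])
    p=cv2.undistortPoints(np.array(uv,float).reshape(-1,1,2),K,np.array(c['distortion'])).reshape(-1,2)
    R=np.array(c['R']);t=np.array(c['t']);o=-R.T@t;d=np.c_[p,np.ones(len(p))]@R
    return o+d*((z-o[2])/d[:,2])[:,None]
E
python3 - <<'E'
from h import *
np.set_printoptions(precision=1,suppress=True)
print('tray rim scene L,F,R\n',cast('scene',[(168,216.7),(188.8,226),(233.2,203.5)],30))
print('tray rim side FL FR BL BR\n',cast('side',[(288,202.5),(336.2,201.8),(288,186.2),(334.5,186.8)],30))
print('grip top side\n',cast('side',[(300,177.5),(323.7,177.2)],80))
print('grip top scene\n',cast('scene',[(188.5,197),(208,187)],80))
print('box scene L F R B\n',cast('scene',[(285,243.5),(313.7,258.5),(353.7,233),(322.5,219.7)],50))
print('box side FL FR BR\n',cast('side',[(299.2,267.2),(362.7,271),(362.2,245.2)],50))
print('key top\n',cast('scene',[(298.5,239.2)],74),cast('side',[(303.7,244)],74))
E
```

```text
tray rim scene L,F,R
 [[422.3 249.7  30. ]
 [420.5 179.9  30. ]
 [552.9 161.8  30. ]]
tray rim side FL FR BL BR
 [[424.6 159.3  30. ]
 [552.1 163.5  30. ]
 [423.9 253.3  30. ]
 [554.6 250.4  30. ]]
grip top side
 [[456.5 205.7  80. ]
 [519.7 208.1  80. ]]
grip top scene
 [[456.1 207.4  80. ]
 [515.7 202.3  80. ]]
box scene L F R B
 [[ 463.1  -62.9   50. ]
 [ 452.5 -143.7   50. ]
 [ 577.4 -161.2   50. ]
 [ 584.7  -75.3   50. ]]
box side FL FR BR
 [[ 449.9 -144.8   50. ]
 [ 577.3 -158.4   50. ]
 [ 588.5  -67.4   50. ]]
key top
 [[463.4 -98.5  74. ]] [[459.8 -97.   74. ]]
```

```bash
cat >> h.py <<'E'
from scipy.spatial.transform import Rotation as Ro
np.set_printoptions(precision=3,suppress=True)
def plan(target,yaw):
    "delta in tool axes units; yaw of tool y axis direction rel. world y (mod pi)"
    s=readout.read_state();R=Ro.from_euler('xyz',s['tool_rot']).as_matrix();p=np.array(s['eef_pos'])
    d=R.T@(np.array(target)-p)/100
    want=np.array([-np.sin(yaw),np.cos(yaw),0]);w=R.T@want
    a=np.arctan2(w[2],w[1]);a=(a+np.pi/2)%np.pi-np.pi/2
    print('t',s['clock'],'pos',p,'w',s['width'],'q7',s['qpos'][6],'F',s['force']);print('R\n',R);print('delta',d,'spin',a/(np.pi/4), 'alt',(a-np.sign(a)*np.pi)/(np.pi/4))
E
python3 - <<'E'
from h import *
plan([489,206,200],0.0)
print('handle', cast('side',[(256,222)],110),cast('side',[(258,285)],0),cast('scene',[(279,234)],110),cast('scene',[(281,297)],0))
E
```

```text
t 0.15 pos [207.239 615.581 230.598] w 85.73638072833728 q7 -0.019983043372441445 F [-0.63   0.096  0.294]
R
 [[-0.     0.319  0.948]
 [-0.001  0.948 -0.319]
 [-1.    -0.001  0.   ]]
delta [ 0.31  -2.982  3.977] spin -0.41352437021281263 alt 3.5864756297871874
handle [[360.59  -68.064 110.   ]] [[ 364.257 -140.096    0.   ]] [[413.864 -88.257 110.   ]] [[ 365.294 -124.53     0.   ]]
```

```bash
python3 -m creep '[[[0,-0.37,0.5],0,0],[[0,-0.75,1],0,0],[[0,-0.75,1],0,0],[[0,-0.75,1],0,0]]'
python3 -m creep '[[[0,-0.37,0.5],0,0],[[0,-0.75,1],0,0],[[0,-0.75,1],0,0],[[0,-0.75,1],0,0]]'
python3 -m creep '[[[0,-0.37,0.5],0,0],[[0,-0.75,1],0,0],[[0,-0.75,1],0,0],[[0,-0.75,1],0,0]]'
python3 - <<'E'
from h import *
plan([489,206,200],0.0)
E
```

```text
clock: 0.55
eef_pos: [282.1, 508.6, 231.3]
tool_rot: [-0.769, 1.567, -1.101]
force: [0.2, -0.8, 0.1]
width: 85.6
clock: 0.95
eef_pos: [351.7, 406.7, 231.3]
tool_rot: [-0.741, 1.569, -1.073]
force: [1.2, 0.2, -0.7]
width: 85.3
clock: 1.35
eef_pos: [422.1, 304.6, 231.3]
tool_rot: [-0.462, 1.569, -0.792]
force: [-0.0, -0.1, -0.6]
width: 85.5
t 1.35 pos [422.085 304.581 231.295] w 85.53893156708006 q7 0.5904680343974343 F [-0.01  -0.103 -0.588]
R
 [[ 0.001  0.324  0.946]
 [-0.001  0.946 -0.324]
 [-1.    -0.001  0.001]]
delta [ 0.315 -0.715  0.952] spin -0.4204462918977884 alt 3.5795537081022117
```

```bash
python3 -m creep '[[[0,-0.36,0.48],-0.2,0],[[0,-0.72,0.95],-0.42,0],[[0,-0.72,0.95],-0.42,0],[[0,-0.72,0.95],-0.42,0],[[0,-0.72,0.95],-0.42,0]]'
python3 - <<'E'
from h import *
plan([489,206,200],0.0)
c=cams.get_calibration('wrist');cv2.imwrite("pics/w1.png",cams.get_image('wrist'));np.save('w1.npy',c,allow_pickle=True)
E
```

```text
clock: 1.85
eef_pos: [486.3, 210.9, 231.1]
tool_rot: [2.037, 1.569, 2.044]
force: [0.2, 0.0, 0.7]
width: 85.6
t 1.85 pos [486.27 210.86 231.11] w 85.60543267276806 q7 1.0981453155971057 F [0.169 0.008 0.736]
R
 [[-0.001 -0.006  1.   ]
 [ 0.002  1.     0.006]
 [-1.     0.002 -0.001]]
delta [ 0.311 -0.049  0.027] spin 0.007968061953955854 alt -3.9920319380460443
```

View pics/w1.png

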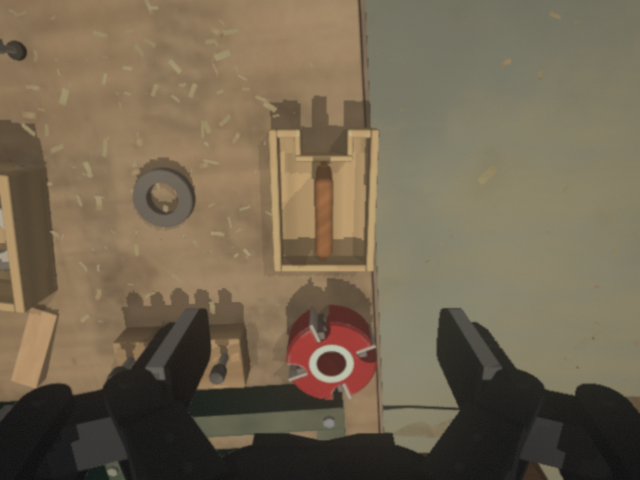

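Wrist view: the notch is at the top (-x side), with rim corners near (270,130), (379,130), (273,271) and (375,271). The grip top runs from (323,163) to (324,257), and a red cutter sits beyond the +x end.

```bash
python3 - <<'E'
from h import *
c=np.load('w1.npy',allow_pickle=True).item()
im=cv2.imread('pics/w1.png')[110:290,250:400]
cv2.imwrite('pics/w1z.png',cv2.resize(im,None,fx=3.3,fy=3.3,interpolation=cv2.INTER_CUBIC))
print(cast('w',[(270,130),(379,130),(374.5,271),(274,271)],30,c)); print(cast('w',[(323,163),(324,257)],80,c))
E
```

```text
[[426.551 167.411  30.   ]
 [426.035 259.54   30.   ]
 [555.217 261.607  30.   ]
 [555.676 166.606  30.   ]]
[[447.259 212.235  80.   ]
 [521.804 213.447  80.   ]]
```

View pics/w1z.png

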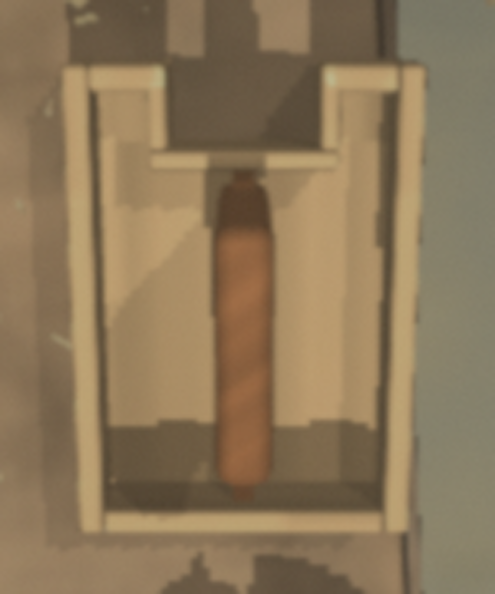

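```bash
python3 -m creep '[[[0.3,-0.02,0.03],0.0,0],[[0.3,-0.02,0.03],0.0,0],[[0.3,-0.02,0.03],0.0,0],[[0.3,-0.02,0.03],0.0,0]]'
python3 - <<'E'
from h import *
c=cams.get_calibration('wrist');im=cams.get_image('wrist');np.save('w2.npy',c,allow_pickle=True)
plan([490,209,45],0.0)
cv2.imwrite('pics/w2.png',cv2.resize(im[90:310,240:420],None,fx=3,fy=2.7,interpolation=cv2.INTER_CUBIC))
cv2.imwrite('pics/w2f.png',im)
E
```

```text
clock: 2.3
eef_pos: [489.9, 207.9, 202.2]
tool_rot: [0.821, 1.57, 0.828]
force: [-0.3, 0.1, -0.0]
width: 85.4
t 2.35 pos [490.136 207.713 202.295] w 85.46848778268884 q7 1.1031891739616055 F [0.229 0.908 0.149]
R
 [[ 0.001 -0.006  1.   ]
 [ 0.001  1.     0.006]
 [-1.     0.001  0.001]]
delta [ 1.573  0.011 -0.003] spin 0.008050214391692536 alt -3.9919497856083077
```

View pics/w2.png

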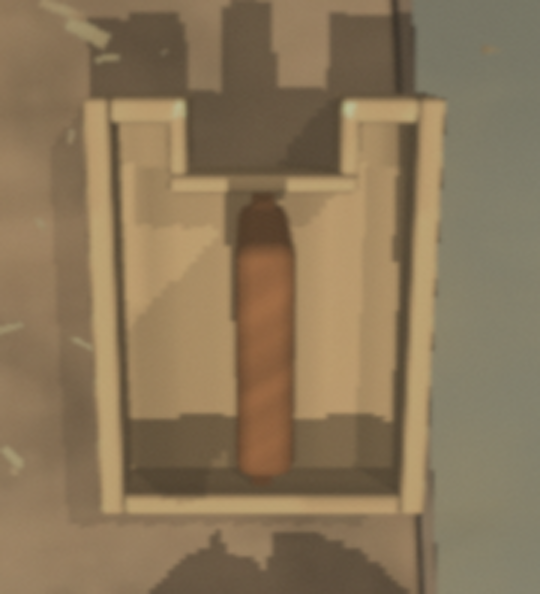

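```bash
python3 - <<'E'
from h import *
c=np.load('w2.npy',allow_pickle=True).item()
r=cast('w',[(268.3,127),(388.7,125.9),(381.7,279.6),(274.3,279.6)],30,c);print(r,r.mean(0)); print(cast('w',[(328.5,180.7),(328.7,266)],80,c))
E
```

```text
[[426.632 166.812  30.   ]
 [425.232 259.753  30.   ]
 [554.837 261.056  30.   ]
 [555.356 167.33   30.   ]] [490.514 213.737  30.   ]
[[459.048 212.927  80.   ]
 [521.389 213.714  80.   ]]
```

```bash
python3 -m creep '[[[0.4,0.055,0],0,0],[[0.8,0.055,0],0,0],[[0.9,0.055,0],0,0],[[0.9,0.055,0],0,0],[[0.9,0.055,0],0,0]]'
python3 -m creep '[[[0.3,0,0],0,0],[[0.55,0,0],0,0],[[0.67,0,0],0,0],[[0.67,0,0],0,0],[[0.67,0,0],0,0]]'
python3 - <<'E'
from h import *
plan([490.5,213,45],0.008)
c=cams.get_calibration('wrist');im=cams.get_image('wrist')
cv2.imwrite('pics/w3.png',im)
E
```

```text
clock: 2.85
eef_pos: [491.1, 212.5, 112.8]
tool_rot: [0.438, 1.568, 0.443]
force: [0.5, 0.2, 0.3]
width: 85.2
clock: 3.35
eef_pos: [490.9, 212.4, 45.5]
tool_rot: [0.446, 1.569, 0.451]
force: [0.7, 0.1, -0.0]
width: 85.4
t 3.35 pos [490.923 212.428  45.54 ] w 85.4364254217082 q7 1.0799111842556774 F [ 0.728  0.137 -0.038]
R
 [[ 0.002 -0.005  1.   ]
 [ 0.001  1.     0.005]
 [-1.     0.001  0.002]]
delta [ 0.005  0.006 -0.004] spin -0.0039046753213813883 alt 3.996095324678619
```

View pics/w3.png

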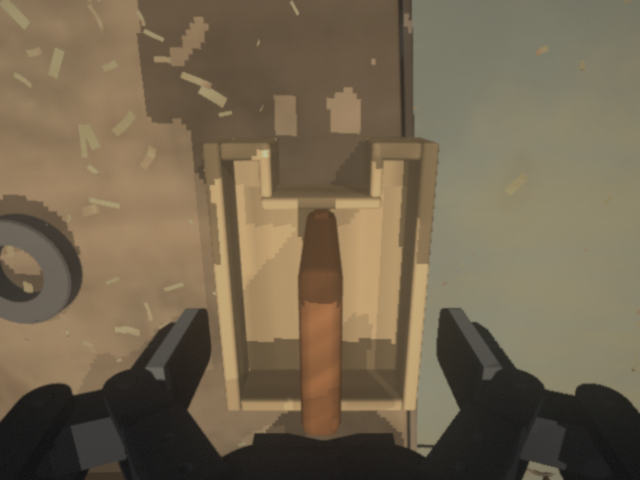

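The grip, at column 320, is centred between the pads at columns 209 and 437, so I'll close and lift gently.

```bash
python3 -m creep '[[[0,0,0],0,1],[[0,0,0],0,1],[[0,0,0],0,1],[[0,0,0],0,1],[[0,0,0],0,1],[[0,0,0],0,1],[[0,0,0],0,1],[[0,0,0],0,1]]'
python3 -m creep '[[[-0.05,0,0],0,1],[[-0.2,0,0],0,1],[[-0.4,0,0],0,1],[[-0.7,0,0],0,1],[[-1,0,0],0,1],[[-1,0,0],0,1],[[-1,0,0],0,1]]'
python3 - <<'E'
from h import *
plan([519,-108.5,200],-0.115)
cv2.imwrite('pics/w4.png',cams.get_image('wrist'));cv2.imwrite('pics/s4.png',cams.get_image('scene'))
# triangulate handle top
for z in (60,80,100,120,140): print(z,cast('side',[(256,220)],z),cast('scene',[(279,232)],z))
E
```

```text
clock: 4.2
eef_pos: [489.9, 211.8, 44.4]
tool_rot: [-2.071, 1.571, -2.066]
force: [0.4, -0.4, 2.6]
width: 13.3
clock: 4.9
eef_pos: [489.6, 212.1, 144.2]
tool_rot: [2.002, 1.571, 2.007]
force: [-0.3, 0.0, -4.8]
width: 13.2
t 4.9 pos [489.589 212.077 144.169] w 13.191982047743334 q7 1.088453907496715 F [-0.309  0.049 -4.782]
R
 [[-0.    -0.005  1.   ]
 [ 0.     1.     0.005]
 [-1.     0.    -0.   ]]
delta [-0.559 -3.207  0.277] spin 0.15321191044451776 alt -3.8467880895554822
60 [[351.897  21.962  60.   ]] [[479.205 -35.229  60.   ]]
80 [[355.152 -10.85   80.   ]] [[455.355 -54.68   80.   ]]
100 [[358.407 -43.661 100.   ]] [[431.505 -74.131 100.   ]]
120 [[361.663 -76.473 120.   ]] [[407.654 -93.583 120.   ]]
140 [[ 364.918 -109.285  140.   ]] [[ 383.804 -113.034  140.   ]]
```

View pics/w4.png

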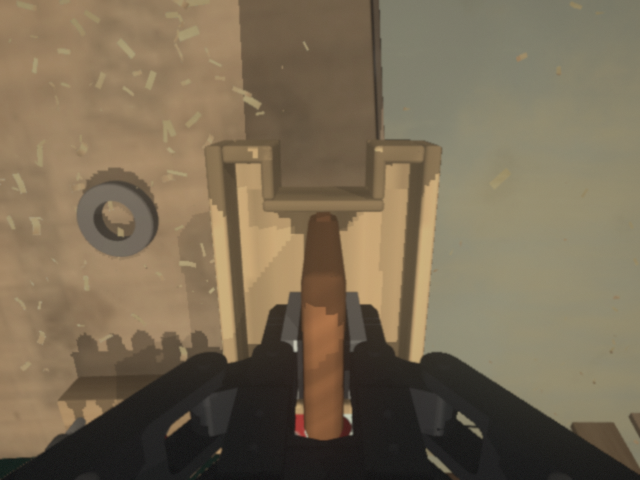

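The tray is held (width 13.2). Next I'll raise it and go part-way, so the box shows beside the tray in the wrist view.

```bash
python3 -m creep '[[[-0.2,-0.2,0],0,1],[[-0.4,-0.5,0.05],0,1],[[-0.6,-0.9,0.1],0,1],[[-0.6,-1,0.1],0,1],[[-0.6,-1,0.1],0,1]]'
python3 -m creep '[[[0,-0.3,0],0,1],[[0,-0.6,0],0,1],[[0,-0.6,0],0,1],[[0,-0.6,0],0,1]]'
python3 - <<'E'
from h import *
plan([519,-108.5,200],-0.115)
c=cams.get_calibration('wrist');np.save('w5.npy',c,allow_pickle=True)
cv2.imwrite('pics/w5.png',cams.get_image('wrist'))
E
```

```text
clock: 5.5
eef_pos: [499.9, 109.1, 203.3]
tool_rot: [-2.478, 1.568, -2.478]
force: [-0.0, 0.7, -4.9]
width: 13.4
clock: 5.9
eef_pos: [499.8, 52.8, 202.9]
tool_rot: [2.944, 1.568, 2.949]
force: [-0.9, 1.5, -5.9]
width: 13.3
t 5.9 pos [499.835  52.837 202.928] w 13.338035133028026 q7 1.3892299171950007 F [-0.902  1.493 -5.872]
R
 [[-0.003 -0.005  1.   ]
 [ 0.001  1.     0.005]
 [-1.     0.001 -0.003]]
delta [ 0.028 -1.614  0.184] spin 0.1527305500552482 alt -3.847269449944752
```

View pics/w5.png

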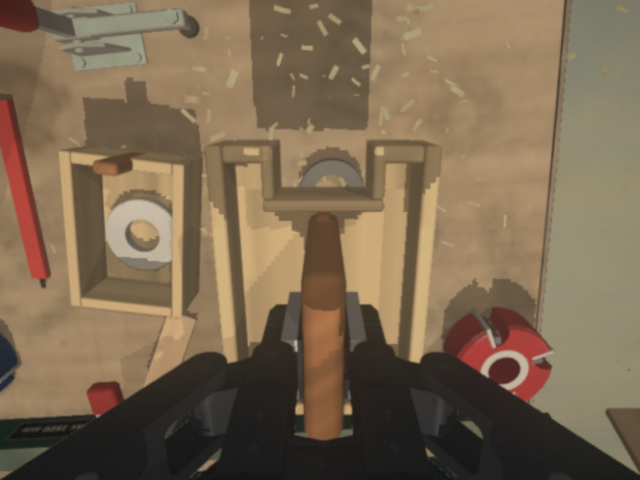

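The box is fully visible at left, with rim corners near (58,150), (199,157), (183,316) and (70,305), and the key near (110,163).

```bash
python3 - <<'E'
import cv2
im=cv2.imread('pics/w5.png')[135:330,45:215]
cv2.imwrite('pics/w5z.png',cv2.resize(im,None,fx=3,fy=3,interpolation=cv2.INTER_CUBIC))
E
```

```text
(no output)
```

View pics/w5z.png

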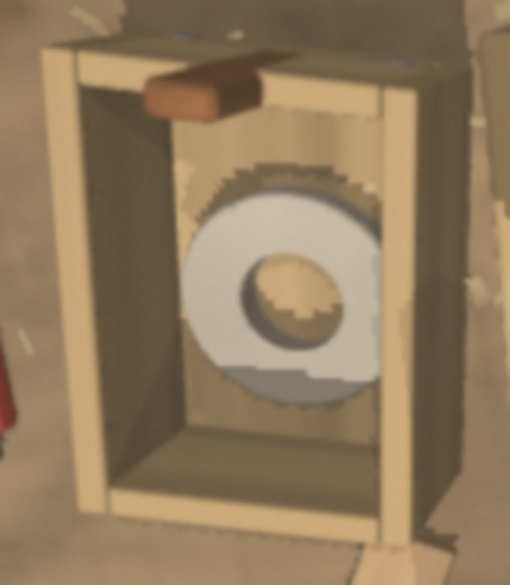

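```bash
python3 - <<'E'
from h import *
c=np.load('w5.npy',allow_pickle=True).item()
p=np.array([(43,48),(418,88),(411,545),(80,512)])/3+[45,135]
r=cast('w',p,50,c);m=r.mean(0);print(r,m)
yaws=[np.arctan2(*(r[2]-r[1])[1::-1]),np.arctan2(*(r[3]-r[0])[1::-1]),np.arctan2(*(r[1]-r[0])[1::-1])-np.pi/2,np.arctan2(*(r[2]-r[3])[1::-1])-np.pi/2]
print(yaws); y=np.mean(yaws);print('key est',m[:2]-60*np.array([np.cos(y),np.sin(y)]))
print('key', cast('w',np.array([(184,99)])/3+[45,135],74,c))
# tray held: notch inner edge, rim corners at z = tcp-45+30
z=202.9-45+30
print('tray rim TL,TR', cast('w',[(206,146),(441,145)],z,c), 'notch L,R edges',cast('w',[(275,150),(370,150)],z,c))
E
```

```text
[[ 452.271 -142.166   50.   ]
 [ 462.081  -49.567   50.   ]
 [ 590.43   -64.915   50.   ]
 [ 580.734 -157.557   50.   ]] [ 521.379 -103.551   50.   ]
[np.float64(-0.11901959420434535), np.float64(-0.11924168990175374), np.float64(-0.10555380251243696), np.float64(-0.10428044667639069)]
key est [461.755 -96.844]
key [[461.341 -95.647  74.   ]]
tray rim TL,TR [[435.784   7.796 187.9  ]
 [435.005 100.389 187.9  ]] notch L,R edges [[437.267  34.96  187.9  ]
 [437.11   72.467 187.9  ]]
```

```bash
python3 -m creep '[[[0,-0.2,0.05],0,1],[[0,-0.5,0.1],0,1],[[0,-0.9,0.15],0,1],[[0,-1,0.2],0,1],[[0,-1,0.2],0,1]]'
python3 -m creep '[[[0,-0.3,0],0.08,1],[[0,-0.57,0],0.16,1],[[0,-0.57,0],0.16,1],[[0,-0.57,0],0.16,1],[[0,-0.57,0],0.16,1]]'
python3 - <<'E'
from h import *
plan([521,-104.5,110],-0.119)
c=cams.get_calibration('wrist');np.save('w6.npy',c,allow_pickle=True)
cv2.imwrite('pics/w6.png',cams.get_image('wrist'))
E
```

```text
clock: 6.45
eef_pos: [521.9, -48.6, 203.7]
tool_rot: [-1.712, 1.571, -1.709]
force: [-0.9, -0.2, -5.2]
width: 13.5
clock: 6.95
eef_pos: [521.6, -101.8, 204.0]
tool_rot: [1.971, 1.569, 1.854]
force: [-0.0, 0.5, -4.3]
width: 13.1
t 6.95 pos [ 521.649 -101.822  204.012] w 13.082678469743042 q7 1.5955934865538837 F [-0.038  0.473 -4.322]
R
 [[-0.001  0.116  0.993]
 [ 0.002  0.993 -0.116]
 [-1.     0.002 -0.001]]
delta [ 0.94  -0.029 -0.003] spin 0.0028952997269537707 alt -3.997104700273046
```

View pics/w6.png

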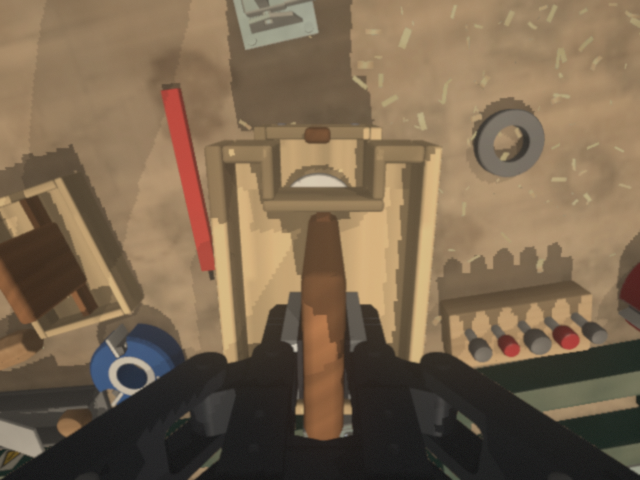

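The key shows at (317,135), between the notch edges at columns 275 and 370. I'll measure it, then lower.

```bash
python3 - <<'E'
from h import *
c=np.load('w6.npy',allow_pickle=True).item()
k=cast('w',[(317,136)],74,c)[0];e=cast('w',[(253,127),(381,127)],50,c)
z=204-45+30
t=cast('w',[(206,146),(441,145)],z,c);n=t.mean(0)
u=np.array([np.cos(-.117),np.sin(-.117)]);v=np.array([-u[1],u[0]])
nt=n[:2]+5*u
print('key',k,'box end',e,e.mean(0)[:2]+5*u,'notch pt',nt,'err key-notch along x,y',(k[:2]-nt)@u,(k[:2]-nt)@v)
E
```

```text
key [461.62  -97.197  74.   ] box end [[ 451.409 -143.186   50.   ]
 [ 462.34   -50.641   50.   ]] [461.84  -97.497] notch pt [462.632 -93.235] err key-notch along x,y -0.5425985815477182 -4.053168306698209
```

```bash
python3 -m creep '[[[0.25,-0.01,0],0,1],[[0.5,-0.02,0],0,1],[[0.74,-0.02,0],0,1],[[0.74,-0.02,0],0,1],[[0.74,-0.02,0],0,1]]'
python3 - <<'E'
from h import *
plan([521.2,-105.5,95],-0.12)
c=cams.get_calibration('wrist');np.save('w7.npy',c,allow_pickle=True)
cv2.imwrite('pics/w7.png',cams.get_image('wrist'))
E
```

```text
clock: 7.5
eef_pos: [521.5, -105.7, 130.4]
tool_rot: [2.267, 1.57, 2.148]
force: [0.9, -0.6, -4.0]
width: 13.6
t 7.5 pos [ 521.513 -105.708  130.449] w 13.632735887997745 q7 1.5976197263074485 F [ 0.896 -0.584 -4.036]
R
 [[-0.     0.119  0.993]
 [ 0.001  0.993 -0.119]
 [-1.     0.001 -0.001]]
delta [ 0.354  0.001 -0.003] spin 0.0013134031462434014 alt -3.9986865968537564
```

View pics/w7.png

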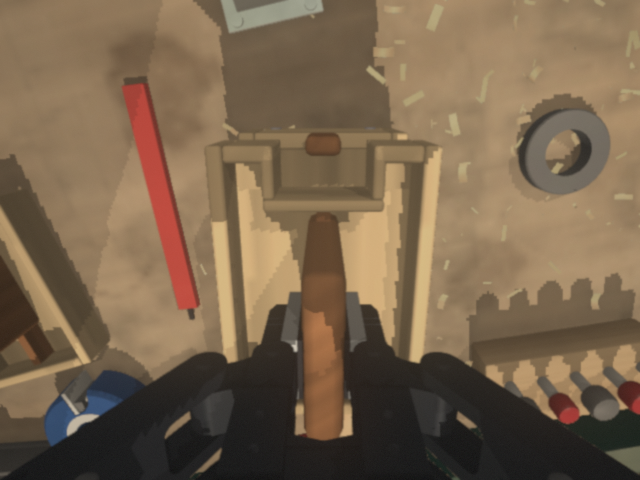

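The key at (323,145) is centred in the notch. I'll lower slowly and stop just short of contact.

```bash
python3 -m creep '[[[0.1,0,0],0,1],[[0.2,0,0],0,1],[[0.27,0,0],0,1],[[0.32,0,0],0,1],[[0.32,0,0],0,1],[[0.32,0,0],0,1]]'
python3 -m creep '[[[0.01,0,0],0,1],[[0.02,0,0],0,1],[[0.03,0,0],0,1],[[0.035,0,0],0,1],[[0.035,0,0],0,1],[[0.035,0,0],0,1]]'
python3 - <<'E'
from h import *
plan([521.2,-105.5,95],-0.12)
cv2.imwrite('pics/w8.png',cams.get_image('wrist'))
E
```

```text
clock: 8.15
eef_pos: [521.3, -106.8, 98.2]
tool_rot: [3.004, 1.571, 2.884]
force: [1.0, -0.9, -3.9]
width: 13.5
clock: 8.75
eef_pos: [521.3, -106.8, 94.8]
tool_rot: [2.978, 1.571, 2.857]
force: [-0.4, 0.1, -4.4]
width: 13.6
t 8.75 pos [ 521.295 -106.8     94.793] w 13.567315197902452 q7 1.5965073302859116 F [-0.442  0.061 -4.432]
R
 [[-0.     0.12   0.993]
 [ 0.     0.993 -0.12 ]
 [-1.     0.    -0.   ]]
delta [-0.002  0.013 -0.003] spin -0.0008145047441265069 alt 3.999185495255874
```

View pics/w8.png

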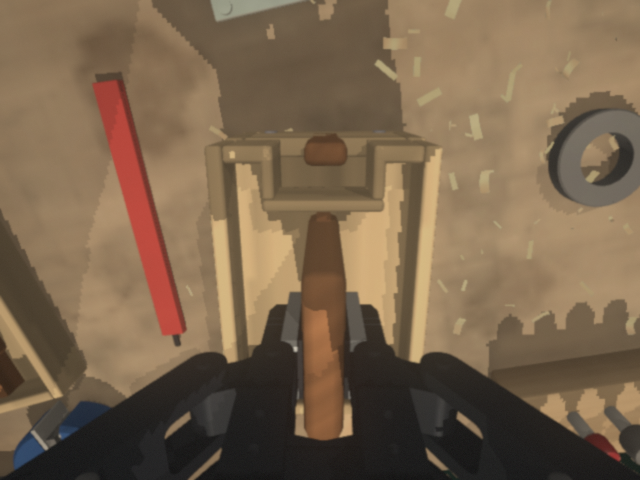

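No contact yet, since force is unchanged. I'll continue in 1 mm steps until it responds.

```bash
python3 -m creep '[[[0.005,0,0],0,1],[[0.01,0,0],0,1],[[0.01,0,0],0,1],[[0.01,0,0],0,1]]'
python3 -m creep '[[[0.005,0,0],0,1],[[0.01,0,0],0,1],[[0.01,0,0],0,1],[[0.01,0,0],0,1]]'
```

```text
clock: 9.2
eef_pos: [521.4, -106.9, 94.3]
tool_rot: [-0.173, 1.57, -0.294]
force: [-1.4, 0.1, 6.0]
width: 13.3
clock: 9.6
eef_pos: [521.4, -106.9, 94.3]
tool_rot: [-0.124, 1.57, -0.244]
force: [-3.7, 0.4, 15.0]
width: 13.0
```

Seated: force turned upward at z=94.3, as predicted. I'll ease off the load, open, check, and only then retreat.

```bash
python3 -m creep '[[[-0.01,0,0],0,1],[[-0.01,0,0],0,1],[[-0.01,0,0],0,0],[[-0.01,0,0],0,0],[[-0.01,0,0],0,0],[[-0.01,0,0],0,0],[[-0.01,0,0],0,0],[[-0.01,0,0],0,0],[[-0.01,0,0],0,0]]'
python3 -m creep '[[[-0.1,0,0],0,0],[[-0.4,0,0],0,0],[[-0.8,0,0],0,0],[[-1,0,0],0,0],[[-1,0,0],0,0],[[-1,0,0],0,0]]'
python3 - <<'E'
from h import *
c=cams.get_calibration('wrist');np.save('w9.npy',c,allow_pickle=True)
for n in('wrist','side','scene'): cv2.imwrite(f'pics/{n}9.png',cams.get_image(n))
E
```

```text
clock: 10.5
eef_pos: [521.3, -106.8, 93.8]
tool_rot: [2.78, 1.571, 2.659]
force: [-0.7, -0.4, -0.1]
width: 85.4
clock: 11.1
eef_pos: [521.3, -106.8, 194.3]
tool_rot: [-0.012, 1.57, -0.133]
force: [-0.1, -0.2, -1.0]
width: 85.5
```

View pics/wrist9.png

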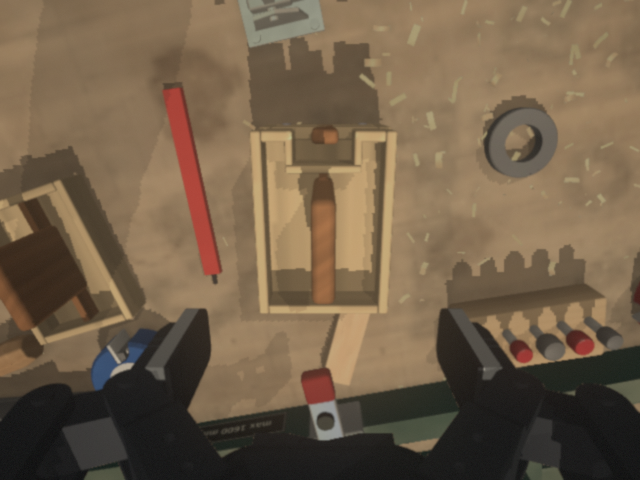

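View pics/side9.png

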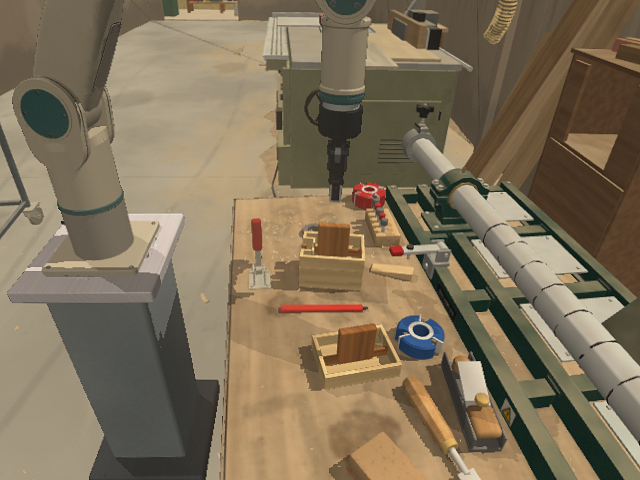

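Key at (323,135), centred between the notch edges at 292 and 354. The side view shows the tray stacked on the box at (332,262). One numeric check and a close-up of the seam.

```bash
python3 - <<'E'
from h import *
c=np.load('w9.npy',allow_pickle=True).item()
r=cast('w',[(251,131),(397,131),(387,312),(261,312)],80,c);print(r,r.mean(0),'key top',cast('w',[(324,135)],74,c))
y=np.arctan2(*((r[2]-r[1])+(r[3]-r[0]))[1::-1]);print('yaw',y,'notch',r.mean(0)[:2]-60*np.array([np.cos(y),np.sin(y)]))
a=cv2.imread('pics/side9.png')[215:300,280:385];b=cv2.imread('pics/scene9.png')[195:280,265:370]
cv2.imwrite('pics/z9.png',cv2.resize(np.hstack([a,b]),None,fx=3.8,fy=3.8,interpolation=cv2.INTER_CUBIC))
E
```

```text
[[ 452.233 -142.909   80.   ]
 [ 463.404  -51.217   80.   ]
 [ 591.188  -66.672   80.   ]
 [ 579.994 -158.422   80.   ]] [ 521.705 -104.805   80.   ] key top [[460.72  -97.405  74.   ]]
yaw -0.12059348662713655 notch [462.14  -97.587]
```

View pics/z9.png

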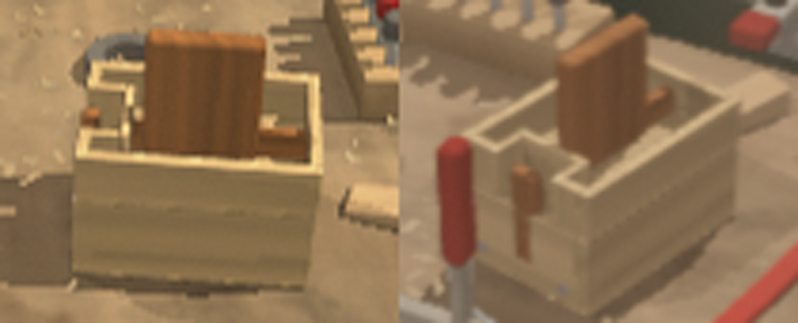

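The tray sits flush, with a closed seam in both views, and the key stands in the notch. Handing in.

```bash
python3 -c "
from cell import order,readout
print(readout.read_state()['clock']);print(order.finish_job())"
```

```text
11.25
the job is handed in; nothing more can be done
None
```

The notched tray is on the box with its notch round the key. I lowered it until it touched the rim, released it, and handed in at 11.25 s of the 38 s allowed; no verdict is reported back.

- **Position:** in the last wrist picture the notch point is about 1.4 mm from the key in plan. The tray's yaw is -0.121 rad and the box's about -0.112 to -0.117, well inside the limit.
- **Seating:** the gripper met the rim at z = 94.3 mm, where it was expected, with at most 15 N upward. The side and scene close-ups show no gap at the seam.
- **Clearance:** the gripper was fully open and 100 mm above its release height, and the force reading was near zero.
- **Plain tray:** the arm never went near it. It looks unmoved in the side view, but I did not measure its position.
- **Disagreement:** my first readings from the side and scene cameras differed from the wrist camera by up to about 7 mm in y, mostly from coarsely picked edges. I relied on the wrist camera for the grasp and the placing.

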